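# Unclip the exhaust filter cover and put it in the rinse tray

### The job

The louvred filter cover on top of the bench exhaust inlet needs rinsing. Gently squeeze its two upright side tabs together to free its hooks and, keeping them squeezed, slide it away from the inlet's steel pipe stub until you feel it come up against its stop (about a centimetre, never the same), then draw it steadily straight up; do not crush the tabs, ram the stop or tear at the hooks. Set it down gently, right way up and flat on the floor of the white rinse tray, let go, and leave everything else where it is.

Things in the scene. Friction and masses are not known exactly. Their poses are not given: they have to be found in the camera images.
- inlet: Fixed ivory exhaust inlet box, 200 (x) x 150 (y) x 70 mm high, slotted sides, a steel pipe stub in its +x end, which looks away from the robot. Origin: centre of its underside, z up. Its 6 mm thick top has an opening under the cover. Inside, two sprung seals (2.5 N each) rub on the cover's skirt: drag 2 to 4 N in sliding and for the first 12 mm of lifting. Inlet and tray may swap sides and be turned.
- cover: Loose ivory snap-in cover, 120 to 150 g, axes as the inlet's. Plate 154 (x) x 84 (y) x 5 mm; skirt below it 108 x 64 x 18 mm deep, 1.5 mm play in y. Origin: centre of the skirt's lower edge; plate top at z = 23 mm, tab tops at 48 mm. Seated, the origin is 52 mm above the bench. A tongue and two side lugs under the plate sit under lips: it cannot rise until slid along -x. Stands flat on its skirt when put down.
- grip (a point): Point on the cover between the two tabs, at their mid-height: 35.5 mm above the cover's origin. The tabs lie to its +y and -y. Sliding: 5 to 15 mm along -x until the skirt meets the stop, not known beforehand; in the last 2 mm before the stop tongue and lugs are free of the lips. Push on the stop with a few N only (5 to 10 N in all with the drag); more than 25 N between cover and inlet breaks it.
- tab_left_face (a point): Centre of the outer face of the upright tab on the cover's +y side. Each tab stands 25 mm above the plate, is 30 mm wide (along x) and 4 mm thick; the flat outer faces are 60 mm apart at rest, 48 mm pushed home. This point moves with the tab.
- tab_right_face (a point): The same for the tab on the cover's -y side.
- tab_left (a joint): Travel of the +y tab towards the middle: 0 at rest, 0.006 m at its stop. Spring: 2.2 N to start, 1.1 N more per mm, 8.8 N at the stop. At rest its hook reaches 3 mm (up to 4.5 if the cover is off to that side) under the inlet's top; pressed home it is free. Springs back when let go. Squeeze with 12 to 18 N; over 25 N a finger crushes the tabs.
- tab_right (a joint): The same for the -y tab: 0 at rest, 0.006 m fully pressed in towards the middle.
- tray: Fixed white open rinse tray, 284 (x) x 210 (y) mm outside, 45 mm high, walls and floor 5 mm. Origin: centre of its underside, z up. Its +x end holds the film reel (all of it beyond x = 50 mm); the rest is free for the cover.
- reel: Loose black film reel, 66 mm across, 35 mm high, standing in the +x end of the tray. Origin: centre of its underside. Leave it.
- brown_bottle: Amber bottle with black cap, 72 mm across, 190 mm high, beyond the work. Origin: centre of its underside. Leave it.
- white_bottle: White bottle, 68 mm across, 160 mm high, beyond the work. Origin: centre of its underside. Leave it.
- beaker: Clear beaker, 72 mm across, 85 mm high, beyond the work, between the bottles. Origin: centre of its underside. Leave it.
- tongs: Steel print tongs lying flat between inlet and tray, 180 mm long, 18 mm wide, 8 mm high. Origin: underside, mid-length. Leave them.
- jar: Grey jar, 60 mm across, 80 mm high, at the left. Origin: centre of its underside. Leave it.
- brush: Brush lying flat at the right. Leave it.
Things that resemble listed ones, but are neither listed nor needed, are in the scene too. Leave any pink, purple or yellow look-alike of the cover alone.

How it is judged:
By the outcome, as a careful person would: the job done as asked, in the order asked, and still so for the second after the job is handed in, with the robot touching nothing.
It also fails if it takes over 58 s, if anything falls off the work surface, if the arm or the gripper's body presses on something with over 40 N, if the wrist force passes 120 N, or if a joint passes its speed limit or range.

### The arm

A 6-joint arm with a two-finger parallel gripper is mounted at the origin on the work surface. World frame = base frame: x ahead of the robot, y to its left, z up, the work surface at z = 0. Lengths are in mm, angles in rad, forces in N, time in s.
With the tool pointing down it reaches from about 250 to 850 mm from the base axis. Payload 12.5 kg.
Tool frame: the origin (TCP) lies midway between the tips of the shut fingers; the grasp point (between the pads) lies 19 mm behind it; z points along the fingers, y is the direction in which the jaws open and shut (so a half turn about z gives the same grasp; the last joint's range is limited). The gripper opens to 93 mm and grips with 3 to 60 N. Pads are 15 mm wide; open, the fingers measure 128 mm over their backs; the gripper's body (75 mm by 188 mm) begins 65 mm behind the grasp point.
Start: joints at [1.174, 0.351, 1.652, -0, 1.139, -0.085], TCP at [168.693, 523.476, 218.633] pointing down, gripper open.
Joint ranges: [-2.75, 2.75], [-0.79, 2.1], [0.01, 2.65], [-1.57, 4.71], [0.07, 3.14], [-2.87, 2.87]. Speed limits (rad/s): [2.22, 2.22, 2.79, 3.14, 3.14, 3.14].

### API

Orientations are given as a unit quaternion [w, x, y, z].
In Python, from cell import get_state, capture, camera_info, close_job gives the robot as it stands. The module is installed in compiled form; this text tells all that it offers.
- The arm moves only by the tool jog_arm, never from a script. Its argument "commands" is a list of rows, each a list of 3 entries, a list of its own where there are three numbers: the shift along the tool's x, y, z in m, then the turn, a rotation vector about the tool's x, y, z in degrees, then the gripper's target within -1 to 1 (fully open at 1, half-way at 0, shut at -1). In form: [[[dx, dy, dz], [ax, ay, az], gripper], ...]. A call has 1 to 5 rows; each row shifts and turns the commanded pose from where the row before left it, along the tool's axes as they then stand; what a row does not reach is not made up. A row lasts 1/10 s, in which the tool goes at most 50 mm and 8.59 degrees, less where a joint would pass 70% of its speed; a pose out of reach is approached as far as the arm can. A call with a gripper value outside its range is refused whole. The fingers move at their own pace and stop on an object; "grip_force" is the grip in N (left out, the last holds). Time passes only in rows, so rows that do not move let the fingers close. It gives the time, the measured TCP pose, the force and the opening at its end, in the units of the state.
- get_state(): the state, without advancing time (a new reading comes with each control period).
- capture(name): name is "scene" or "top"; returns the picture (420x560x3 uint8, blue, green, red); there is no depth.
- camera_info(name): a dict with "intrinsics" (3x3 intrinsics, pixels), "eye" and "rotation" of the camera in the world. Camera axes: x right, y down, z forward; pixel columns grow to the right and rows downward; lengths in mm; the calibration is good to about 2 mm. A picture is of the moment at which its call begins. camera_info takes no time and is no camera call.
- close_job(): hands the job in, once; it reports no verdict.
The state is a dict: "time": time; "joint_positions": joint angles; "dq": joint speeds; "tau": joint torques, N m; "tcp_pos": TCP position; "tool_rot": TCP orientation; "contact_force": force on the tool from outside, world axes, zero at the start; "torque": the same for the moment, N m; "grip_width": finger opening in mm.
Only numpy, scipy, OpenCV 4.12 (cv2) and the standard library are available. Lean on these libraries where they do the work, as an engineer would, in place of code of your own. Each camera call takes 0.05 s, during which the arm holds its last target.

## Working session

There is one attempt and no reset: what is moved stays moved. The work goes in short steps, Python scripts to look and compute and a tool call to move; the robot and the scene stay as the last step left them, time stands still between calls to the robot, and variables do not carry over. Pictures are saved under pics/ and viewed, and the job is handed in when it is done.

Besides the shell and the picture viewer there is one more tool, called by a JSON object that holds its "method" and its "body", one argument or row to a line. jog_arm: Moves the arm, as the interface text tells. Its arguments: {"type":"object","properties":{"commands":{"type":"array"},"grip_force":{"type":"number"}},"required":["commands"]}

```bash
mkdir -p pics; python3 - <<'E'
from cell import *
import cv2
s=get_state(); print(s)
for n in("scene","top"):
    cv2.imwrite(f"pics/{n}0.png",capture(n)); print(camera_info(n))
E
```

```text
{'time': 0.0, 'joint_positions': array([ 1.17439681e+00,  3.51217392e-01,  1.65241095e+00,  1.95967337e-05,
        1.13910147e+00, -8.46195247e-02]), 'dq': array([-0.0006971 ,  0.00014353,  0.0001046 ,  0.00016333, -0.00029079,
       -0.00074527]), 'tau': array([ 7.94353400e-05, -4.97307301e+01, -2.85273725e+01,  7.00002071e-02,
        2.54139845e-02, -8.17727232e-05]), 'tcp_pos': array([168.56444887, 523.17702054, 218.11674419]), 'tool_rot': array([-1.44075589e-04,  1.55263392e-01,  9.87872945e-01, -5.50096059e-04]), 'contact_force': array([ 0.29609023,  0.11445002, -0.0814604 ]), 'torque': array([ 0.02972202, -0.05026519, -0.01634928]), 'grip_width': 92.72053099180098}
{'intrinsics': array([[467.68592768,   0.        , 281.44008359],
       [  0.        , 467.68592768, 207.86094453],
       [  0.        ,   0.        ,   1.        ]]), 'eye': array([1063.93063061,  399.75010725, 1222.40738728]), 'rotation': array([-0.11285132,  0.43297234,  0.86113809, -0.24133115])}
{'intrinsics': array([[527.27417364,   0.        , 273.91426935],
       [  0.        , 527.27417364, 201.94745357],
       [  0.        ,   0.        ,   1.        ]]), 'eye': array([ 1.48070634e+02, -7.29162616e-01,  2.02809046e+03]), 'rotation': array([-0.06596426,  0.70773155, -0.70051095,  0.06363314])}
```

View pics/scene0.png

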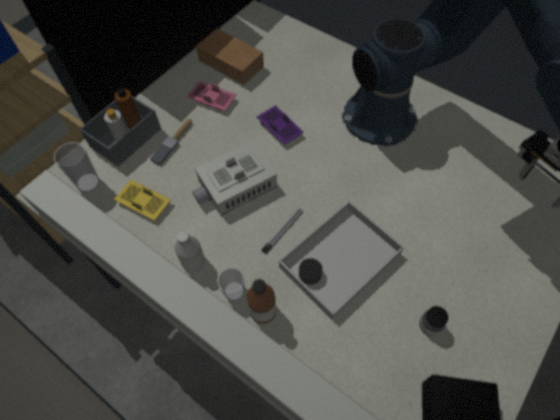

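View pics/top0.png

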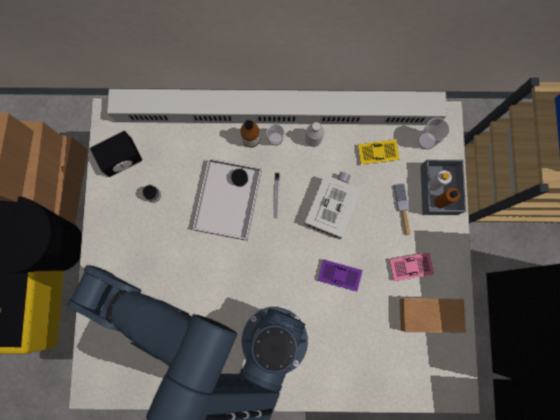

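The ivory cover sits on the inlet box at scene (235,172) / top (333,205), with its pipe stub at top (344,177). The yellow (378,152), purple (341,275) and pink (411,267) covers are the look-alikes. The tray is at top (227,200), with the reel at (240,177). I'll enlarge the crops to confirm.

```bash
python3 - <<'E'
import cv2,numpy as np
a=cv2.imread("pics/scene0.png")[135:220,180:290]; b=cv2.imread("pics/top0.png")[160:245,290:370]
g=lambda x:np.uint8(255*(x/255.)**.6)
cv2.imwrite("pics/cs.png",cv2.resize(g(a),None,fx=7,fy=7,interpolation=cv2.INTER_CUBIC))
cv2.imwrite("pics/ct.png",cv2.resize(g(b),None,fx=7,fy=7,interpolation=cv2.INTER_CUBIC))
E
```

```text
(no output)
```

View pics/cs.png

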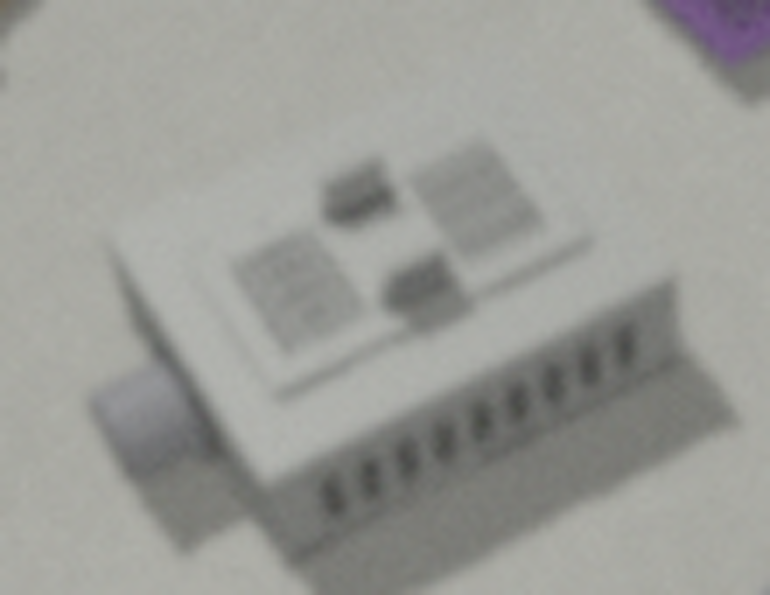

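View pics/ct.png

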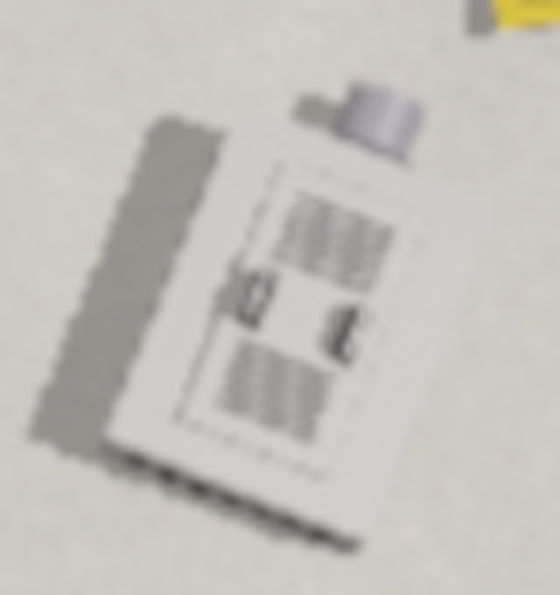

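The crops confirm it: an ivory louvred cover with two upright tabs, on a slotted box with a pipe stub. The louvre patch centres are at roughly top (338,194) and (329,216), and scene (223,177) and (249,163). Next I'll measure with masks.

```bash
cat > h.py <<'E'
import numpy as np,cv2
from cell import *
from scipy.spatial.transform import Rotation as R
def cam(n):
    c=camera_info(n); return c['intrinsics'],c['eye'],R.from_quat(np.roll(c['rotation'],-1)).as_matrix()
def ray(n,uv,z):
    K,e,M=cam(n); d=M@np.linalg.solve(K,[uv[0],uv[1],1.]); return e+d*(z-e[2])/d[2]
def proj(n,p):
    K,e,M=cam(n); q=K@(M.T@(np.array(p,float)-e)); return q[:2]/q[2]
E
python3 - <<'E'
from h import *
for n,pts in(("top",[(337.9,194.4),(329.3,215.7)]),("scene",[(222.9,176.7),(248.6,162.9)])):
    p=[ray(n,u,75)[:2] for u in pts]; d=p[0]-p[1]; print(n,np.round(p,1),"mid",(p[0]+p[1])/2,np.degrees(np.arctan2(d[1],d[0])),np.hypot(*d))
# blobs by mask
for n,(x0,y0,x1,y1) in(("top",(315,180,352,228)),("scene",(205,150,268,195))):
    g=cv2.cvtColor(cv2.imread(f"pics/{n}0.png"),cv2.COLOR_BGR2GRAY)[y0:y1,x0:x1].astype(float)
    print(n,np.percentile(g,[5,25,50,75,95]))
    m=(g<np.percentile(g,90)-18).astype(np.uint8)
    k,l,st,c=cv2.connectedComponentsWithStats(m,connectivity=4)
    for i in range(1,k):
        if st[i,4]>12: print(st[i],c[i]+[x0,y0],ray(n,c[i]+[x0,y0],75).round(1))
# tray: corners of white tray by mask
im=cv2.imread("pics/top0.png"); cv2.imwrite("pics/tray.png",cv2.resize(np.uint8(255*(im[150:250,180:280]/255.)**.6),None,fx=6,fy=6,interpolation=cv2.INTER_CUBIC))
im=cv2.imread("pics/scene0.png"); cv2.imwrite("pics/trays.png",cv2.resize(np.uint8(255*(im[195:325,270:415]/255.)**.6),None,fx=4.5,fy=4.5,interpolation=cv2.INTER_CUBIC))
E
```

```text
top [[ 542.  -233.7]
 [ 460.2 -200.5]] mid [ 501.11028699 -217.08002976] -22.086463459934897 88.23033719707261
scene [[ 541.4 -231.1]
 [ 456.3 -201.2]] mid [ 498.87052832 -216.14511136] -19.39182238067124 90.1800698434312
top [103. 136. 173. 177. 179.]
[ 0  0  7 19 79] [317.11392405 186.25316456] [ 572.7 -155.3   75. ]
[23  0 12  4 29] [344.55172414 181.        ] [ 594.1 -259.5   75. ]
[  0   7  32  37 468] [330.38461538 204.72222222] [ 502.1 -204.9   75. ]
[20 23  8 10 60] [338.48333333 207.18333333] [ 493.  -235.3   75. ]
scene [ 60. 101. 128. 133. 138.]
[ 14   5  46  37 550] [241.92727273 169.17272727] [ 486.4 -202.7   75. ]
[  8  18  19  18 207] [222.06280193 175.9468599 ] [ 540.8 -234.9   75. ]
[ 30  28  33  17 291] [256.2371134  188.75257732] [ 516.1 -124.1   75. ]
[ 0 34  7 11 42] [206.9047619 190.5952381] [ 606.9 -236.8   75. ]
```

View pics/tray.png

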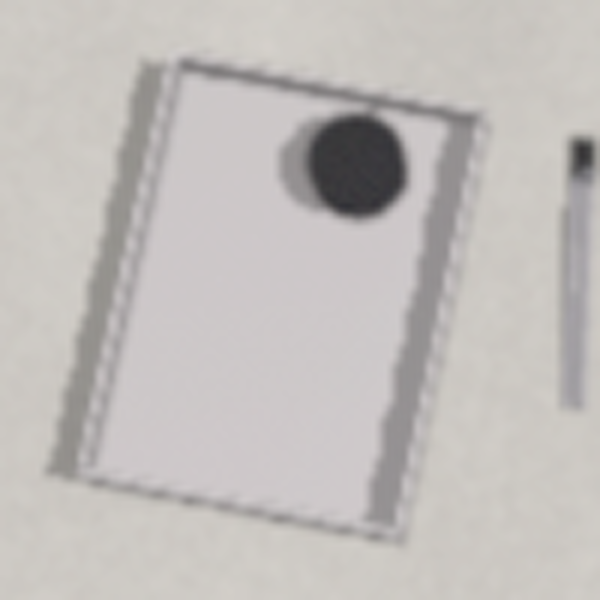

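View pics/trays.png

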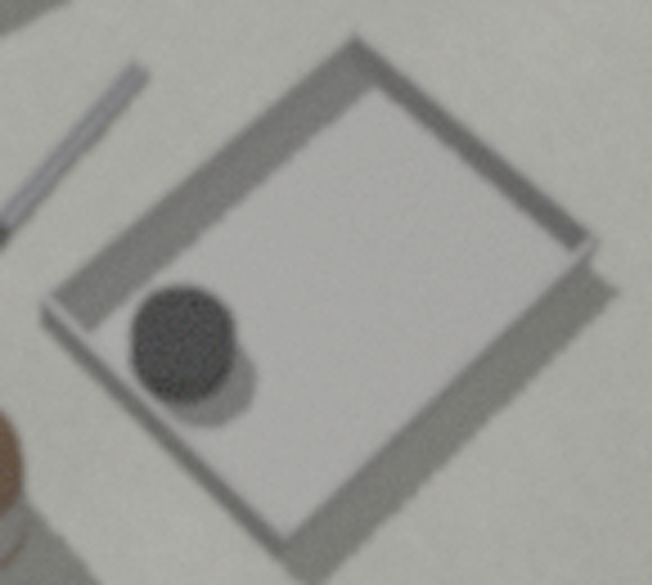

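```bash
python3 - <<'E'
from h import *
def edge(n,A,B,z,half=5):
    # A,B approx endpoints; refine by max gradient across the segment, fit line, -> world
    g=cv2.GaussianBlur(cv2.cvtColor(cv2.imread(f"pics/{n}0.png"),cv2.COLOR_BGR2GRAY).astype(np.float32),(0,0),.7)
    A,B=np.array(A,float),np.array(B,float); d=(B-A)/np.hypot(*(B-A)); nn=np.array([-d[1],d[0]])
    t=np.arange(-half,half+.01,.1); P=[]
    for s in np.linspace(.08,.92,40):
        q=A+s*(B-A)+t[:,None]*nn
        v=cv2.remap(g,q[:,0].astype(np.float32)[None],q[:,1].astype(np.float32)[None],cv2.INTER_LINEAR)[0]
        gr=np.abs(np.gradient(v)); P.append(q[gr.argmax()])
    W=np.array([ray(n,p,z)[:2] for p in P],np.float32)
    vx,vy,x,y=cv2.fitLine(W,cv2.DIST_HUBER,0,1,.01).ravel()
    r=(W-[x,y])@[-vy,vx]
    a=np.degrees(np.arctan2(vy,vx)); 
    print(n,"angle %.2f"%a,"pt %.1f %.1f"%(x,y),"rms %.2f"%np.median(abs(r)))
    return np.array([x,y]),np.array([vx,vy])
c=lambda u,v:(u/7+290,v/7+160)
s=lambda u,v:(u/7+180,v/7+135)
print("box +y edge");L1=edge("top",c(225,135),c(105,443),70,3)
print("box -x edge");L2=edge("top",c(105,443),c(360,545),70,2)
print("box +y edge");L3=edge("scene",s(270,480),s(675,275),70,2)
print("box +x edge");L4=edge("scene",s(110,240),s(270,480),70,2)
print("plate +y edge scene");edge("scene",s(280,393),s(590,238),72,1.5)
u=lambda a,b:(a/6+180,b/6+150)
v=lambda a,b:(a/4.5+270,b/4.5+195)
print("tray outer")
edge("top",u(180,62),u(485,118),45,1.5)
edge("top",u(165,62),u(85,470),45,2);edge("top",u(85,475),u(405,538),45,2);edge("top",u(485,118),u(405,535),45,2)
for q in[(160,62),(485,115),(405,540),(80,470)]: print(ray("top",u(*q),45).round(1))
for q in[(352,38),(600,240),(285,548),(45,303)]: print(ray("scene",v(*q),45).round(1))
print("reel",ray("top",u(357,165),35).round(1))
E
```

```text
box +y edge
top angle -21.99 pt 515.8 -139.8 rms 0.60
box -x edge
top angle 67.88 pt 408.4 -175.7 rms 0.72
box +y edge
scene angle -22.08 pt 543.1 -154.2 rms 0.54
box +x edge
scene angle 67.65 pt 596.2 -249.4 rms 0.68
plate +y edge scene
scene angle -21.73 pt 512.9 -172.9 rms 0.84
tray outer
top angle 83.56 pt 660.8 161.5 rms 3.01
top angle -9.90 pt 552.2 291.6 rms 0.95
top angle 79.67 pt 382.8 201.7 rms 0.96
top angle -9.70 pt 499.4 91.3 rms 0.67
[677.9 270.6  45. ]
[644.7  59.8  45. ]
[369. 106.  45.]
[411.3 312.2  45. ]
[381.8 112.8  45. ]
[414.6 314.8  45. ]
[692.5 266.7  45. ]
[652.1  64.7  45. ]
reel [613.1 142.3  35. ]
```

{"method": "jog_arm", "body": {
  "commands": [
    [[0,0,0],[0,0,4.1],1],
    [[-0.028,-0.027,0],[0,0,0],1],
    [[-0.028,-0.027,0],[0,0,0],1],
    [[-0.028,-0.027,0],[0,0,0],1],
    [[-0.028,-0.027,0],[0,0,0],1]
  ],
  "grip_force": 15
}}

```text
time: 0.6
tcp_pos: [232.4, 379.9, 218.4]
tool_rot: [-0.0, 0.19, 0.982, -0.0]
contact_force: [0.5, 0.2, 0.2]
grip_width: 93.2
```

{"method": "jog_arm", "body": {
  "commands": [
    [[-0.028,-0.027,0],[0,0,0],1],
    [[-0.028,-0.027,0],[0,0,0],1],
    [[-0.028,-0.027,0],[0,0,0],1],
    [[-0.028,-0.027,0],[0,0,0],1],
    [[-0.028,-0.027,0],[0,0,0],1]
  ]
}}

```text
time: 1.1
tcp_pos: [311.7, 202.4, 218.6]
tool_rot: [-0.0, 0.19, 0.982, -0.0]
contact_force: [0.5, -0.9, -0.7]
grip_width: 92.9
```

{"method": "jog_arm", "body": {
  "commands": [
    [[-0.028,-0.027,0],[0,0,0],1],
    [[-0.028,-0.027,0],[0,0,0],1],
    [[-0.028,-0.027,0],[0,0,0],1],
    [[-0.028,-0.027,0],[0,0,0],1],
    [[-0.028,-0.027,0],[0,0,0],1]
  ]
}}

```text
time: 1.6
tcp_pos: [391.1, 24.7, 218.6]
tool_rot: [0.0, 0.191, 0.982, 0.0]
contact_force: [0.1, 0.4, -0.6]
grip_width: 92.9
```

{"method": "jog_arm", "body": {
  "commands": [
    [[-0.028,-0.027,0],[0,0,0],1],
    [[-0.028,-0.027,0.01],[0,0,0],1],
    [[-0.028,-0.027,0.01],[0,0,0],1],
    [[-0.028,-0.027,0.01],[0,0,0],1],
    [[-0.028,-0.027,0.01],[0,0,0],1]
  ]
}}

```text
time: 2.1
tcp_pos: [470.5, -152.9, 178.0]
tool_rot: [-0.0, 0.191, 0.982, 0.0]
contact_force: [-0.3, 0.1, 0.3]
grip_width: 92.6
```

{"method": "jog_arm", "body": {
  "commands": [
    [[-0.026,-0.025,0.01],[0,0,0],1],
    [[-0.013,-0.012,0.005],[0,0,0],1],
    [[0,0,0],[0,0,0],1]
  ]
}}

```text
time: 2.4
tcp_pos: [492.5, -201.2, 162.7]
tool_rot: [-0.001, 0.191, 0.982, 0.0]
contact_force: [1.0, 0.5, -0.8]
grip_width: 93.2
```

```bash
python3 - <<'E'
from h import *
s=get_state(); print(s['tcp_pos'],s['tool_rot'],s['contact_force'],s['joint_positions'])
for n in("scene","top"): cv2.imwrite(f"pics/{n}1.png",capture(n))
a=cv2.imread("pics/scene1.png")[115:225,175:300]; b=cv2.imread("pics/top1.png")[160:245,290:370]
g=lambda x:np.uint8(255*(x/255.)**.6)
a=cv2.resize(g(a),None,fx=4,fy=4);b=cv2.resize(g(b),None,fx=3.7,fy=3.7)
h=max(a.shape[0],b.shape[0]); p=lambda x:cv2.copyMakeBorder(x,0,h-x.shape[0],0,0,0)
cv2.imwrite("pics/c1.png",np.hstack([p(a),p(b)]))
E
```

```text
[ 492.48986373 -201.18556697  162.68449582] [-7.23928585e-04  1.91383962e-01  9.81514960e-01  1.95928206e-04] [ 1.01313845  0.47371402 -0.83046449] [-4.75321973e-01  3.85696189e-01  1.75349678e+00 -3.27795885e-05
  1.00389938e+00 -1.66095661e+00]
```

View pics/c1.png

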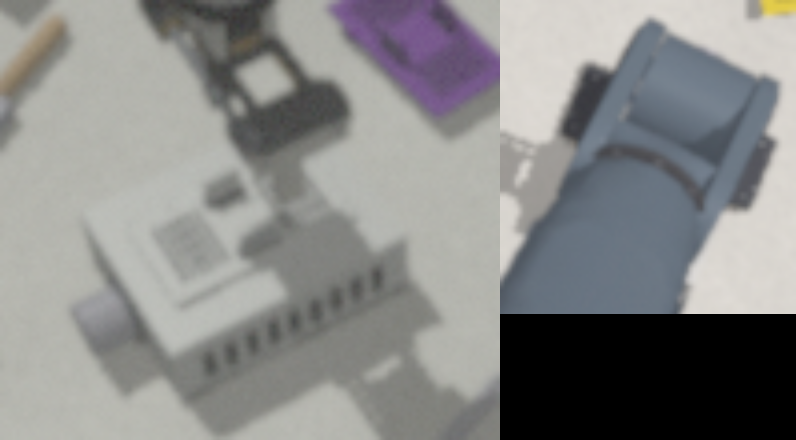

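{"method": "jog_arm", "body": {
  "commands": [
    [[-0.013,-0.011,0.01],[0,0,0],1],
    [[0,0,0.02],[0,0,0],1],
    [[0,0,0.02],[0,0,0],1],
    [[0,0,0.015],[0,0,0],1],
    [[0,0,0],[0,0,0],1]
  ]
}}

```text
time: 3.0
tcp_pos: [499.4, -213.4, 97.7]
tool_rot: [-0.001, 0.19, 0.982, 0.0]
contact_force: [-0.3, 1.1, 0.3]
grip_width: 92.7
```

```bash
cat > look.py <<'E'
from h import *
import sys
k,x0,y0,x1,y1=sys.argv[1],*map(int,sys.argv[2:6])
s=get_state(); print(s['tcp_pos'],s['tool_rot'],s['contact_force'],s['torque'],s['grip_width'])
im=capture("scene"); cv2.imwrite(f"pics/scene{k}.png",im)
f=min(800/(x1-x0),600/(y1-y0)); cv2.imwrite(f"pics/c{k}.png",cv2.resize(np.uint8(255*(im[y0:y1,x0:x1]/255.)**.6),None,fx=f,fy=f,interpolation=cv2.INTER_CUBIC))
E
python3 look.py 2 180 115 290 215
```

```text
[ 499.42767658 -213.40256613   97.73313971] [-1.30987543e-03  1.89903029e-01  9.81801868e-01  4.64314552e-04] [-0.27991683  1.06033578  0.30460025] [-0.04255908 -0.01819647 -0.01481876] 92.72103701578841
```

View pics/c2.png

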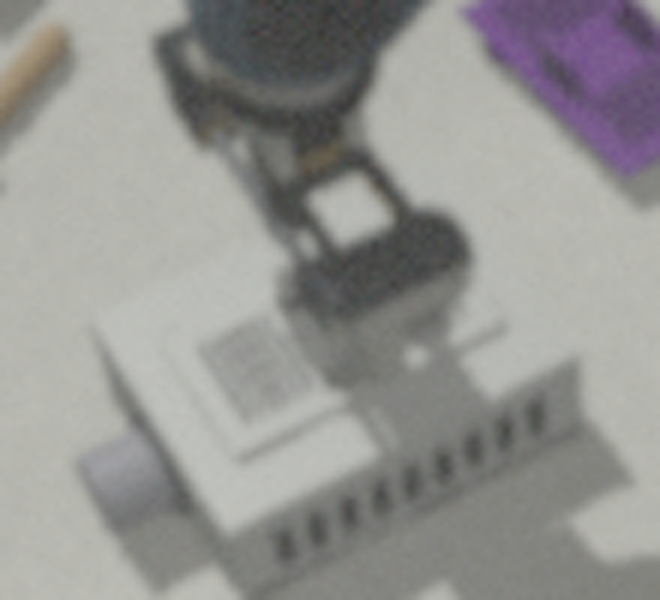

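{"method": "jog_arm", "body": {
  "commands": [
    [[-0.001,-0.001,0.01],[0,0,0],1],
    [[0,-0.001,0.005],[0,0,0],1],
    [[0,0,0.002],[0,0,0],1],
    [[0,0,0.001],[0,0,0],1],
    [[0,0,0],[0,0,0],1]
  ]
}}

```text
time: 3.55
tcp_pos: [500.7, -217.5, 80.7]
tool_rot: [0.0, 0.191, 0.982, -0.0]
contact_force: [0.4, -0.5, -0.9]
grip_width: 92.9
```

{"method": "jog_arm", "body": {
  "commands": [
    [[0,0,0.0015],[0,0,0],0.6],
    [[0,0,0],[0,0,0],0.45],
    [[0,0,0],[0,0,0],0.37],
    [[0,0,0],[0,0,0],0.33],
    [[0,0,0],[0,0,0],0.33]
  ],
  "grip_force": 14
}}

```text
time: 4.05
tcp_pos: [500.7, -217.4, 79.2]
tool_rot: [0.0, 0.191, 0.982, 0.0]
contact_force: [0.3, 1.4, 0.7]
grip_width: 62.9
```

{"method": "jog_arm", "body": {
  "commands": [
    [[0,0,0],[0,0,0],0.29],
    [[0,0,0],[0,0,0],0.26],
    [[0,0,0],[0,0,0],0.22],
    [[0,0,0],[0,0,0],0.22]
  ]
}}

```text
time: 4.45
tcp_pos: [500.7, -217.5, 79.3]
tool_rot: [0.0, 0.19, 0.982, -0.0]
contact_force: [-0.6, 0.4, 1.3]
grip_width: 57.4
```

{"method": "jog_arm", "body": {
  "commands": [
    [[0,0,0],[0,0,0],0.17],
    [[0,0,0],[0,0,0],0.12],
    [[0,0,0],[0,0,0],0.07],
    [[0,0,0],[0,0,0],0.02],
    [[0,0,0],[0,0,0],-0.05]
  ],
  "grip_force": 15
}}

```text
time: 4.95
tcp_pos: [500.8, -217.3, 79.4]
tool_rot: [0.0, 0.191, 0.982, 0.0]
contact_force: [-0.1, 3.1, 6.5]
grip_width: 47.0
```

{"method": "jog_arm", "body": {
  "commands": [
    [[0,0,0],[0,0,0],-0.2],
    [[0,0,0],[0,0,0],-0.2],
    [[0,0,0],[0,0,0],-0.2]
  ]
}}

```text
time: 5.25
tcp_pos: [500.8, -217.3, 79.4]
tool_rot: [0.0, 0.191, 0.982, 0.0]
contact_force: [-0.8, 2.4, 7.3]
grip_width: 47.4
```

```bash
python3 look.py 3 180 115 290 215; python3 -c "
from h import *
import time
a=[]
for i in range(3):
    s=get_state(); print(s['contact_force'],s['torque'],s['grip_width'])"
```

```text
[ 500.79605251 -217.33225648   79.39478584] [1.30982401e-04 1.90516879e-01 9.81683908e-01 8.09160423e-05] [-0.81585779  2.41886473  7.31435351] [0.52818728 0.11385904 0.00395797] 47.39666763775472
[-1.07219838  2.97547478  5.61549545] [0.47262744 0.08715818 0.05185982] 47.161546156143
[-1.07219838  2.97547478  5.61549545] [0.47262744 0.08715818 0.05185982] 47.161546156143
[-1.07219838  2.97547478  5.61549545] [0.47262744 0.08715818 0.05185982] 47.161546156143
```

View pics/c3.png

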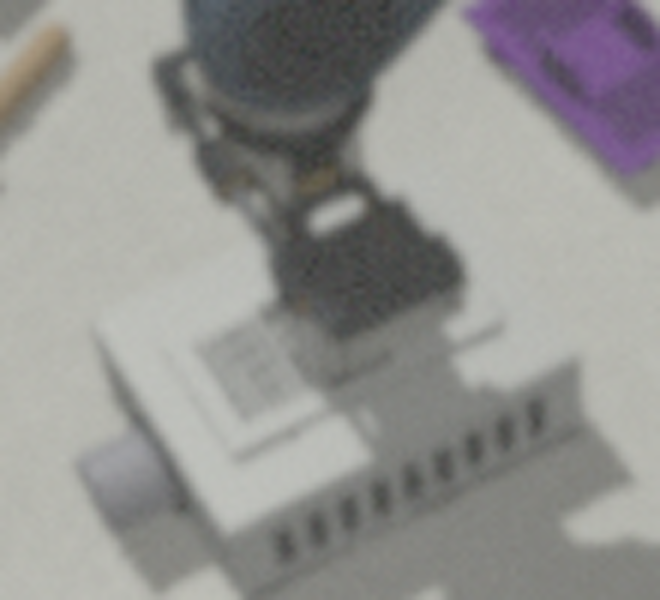

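{"method": "jog_arm", "body": {
  "commands": [
    [[0,0.0004,-0.0003],[0,0,0],-0.2],
    [[0,0.0003,-0.0002],[0,0,0],-0.2],
    [[0,0,0],[0,0,0],-0.2]
  ]
}}

```text
time: 5.6
tcp_pos: [500.9, -216.8, 79.5]
tool_rot: [-0.0, 0.191, 0.982, -0.0]
contact_force: [0.4, 0.2, -0.3]
grip_width: 46.9
```

{"method": "jog_arm", "body": {
  "commands": [
    [[0.0005,0,0],[0,0,0],-0.2],
    [[0.0005,0,0],[0,0,0],-0.2],
    [[0.0005,0,0],[0,0,0],-0.2],
    [[0.0005,0,0],[0,0,0],-0.2]
  ]
}}

```text
time: 6.0
tcp_pos: [499.2, -216.1, 79.7]
tool_rot: [0.0, 0.19, 0.982, -0.0]
contact_force: [3.0, 0.2, -1.6]
grip_width: 47.1
```

{"method": "jog_arm", "body": {
  "commands": [
    [[0.0005,0,0],[0,0,0],-0.2],
    [[0.0005,0,0],[0,0,0],-0.2],
    [[0.0005,0,0],[0,0,0],-0.2],
    [[0.0005,0,0],[0,0,0],-0.2]
  ]
}}

```text
time: 6.4
tcp_pos: [497.2, -215.3, 79.7]
tool_rot: [0.0, 0.19, 0.982, -0.0]
contact_force: [3.7, -0.3, -0.9]
grip_width: 47.2
```

{"method": "jog_arm", "body": {
  "commands": [
    [[0.0005,0,0],[0,0,0],-0.2],
    [[0.0005,0,0],[0,0,0],-0.2],
    [[0,0,0],[0,0,0],-0.2]
  ]
}}

```text
time: 6.7
tcp_pos: [496.2, -214.9, 79.6]
tool_rot: [-0.0, 0.19, 0.982, 0.0]
contact_force: [1.8, -0.4, -0.7]
grip_width: 47.0
```

{"method": "jog_arm", "body": {
  "commands": [
    [[0.0005,0,0],[0,0,0],-0.2],
    [[0.0005,0,0],[0,0,0],-0.2]
  ]
}}

```text
time: 6.9
tcp_pos: [495.3, -214.6, 79.6]
tool_rot: [0.0, 0.191, 0.982, 0.0]
contact_force: [3.0, -0.4, -1.5]
grip_width: 47.0
```

{"method": "jog_arm", "body": {
  "commands": [
    [[0.0005,0,0],[0,0,0],-0.2],
    [[0.0003,0,0],[0,0,0],-0.2]
  ]
}}

```text
time: 7.1
tcp_pos: [494.6, -214.2, 79.6]
tool_rot: [-0.0, 0.19, 0.982, 0.0]
contact_force: [2.7, 0.6, -0.4]
grip_width: 46.9
```

{"method": "jog_arm", "body": {
  "commands": [
    [[0.0004,0,0],[0,0,0],-0.2],
    [[0.0004,0,0],[0,0,0],-0.2]
  ]
}}

```text
time: 7.3
tcp_pos: [493.8, -214.0, 79.6]
tool_rot: [0.0, 0.19, 0.982, -0.0]
contact_force: [2.8, -0.3, -1.0]
grip_width: 47.0
```

{"method": "jog_arm", "body": {
  "commands": [
    [[0.0004,0,0],[0,0,0],-0.2],
    [[0.0004,0,0],[0,0,0],-0.2]
  ]
}}

```text
time: 7.5
tcp_pos: [493.1, -213.7, 79.6]
tool_rot: [-0.0, 0.191, 0.982, 0.0]
contact_force: [2.7, -0.1, -1.1]
grip_width: 47.1
```

{"method": "jog_arm", "body": {
  "commands": [
    [[0.0004,0,0],[0,0,0],-0.2],
    [[0.0004,0,0],[0,0,0],-0.2]
  ]
}}

```text
time: 7.7
tcp_pos: [492.4, -213.4, 79.6]
tool_rot: [-0.0, 0.19, 0.982, -0.0]
contact_force: [3.0, 0.5, -1.0]
grip_width: 47.3
```

{"method": "jog_arm", "body": {
  "commands": [
    [[0.0004,0,0],[0,0,0],-0.2],
    [[0.0004,0,0],[0,0,0],-0.2]
  ]
}}

```text
time: 7.9
tcp_pos: [491.6, -213.1, 79.6]
tool_rot: [0.0, 0.191, 0.982, -0.0]
contact_force: [2.7, -0.5, -0.6]
grip_width: 46.7
```

{"method": "jog_arm", "body": {
  "commands": [
    [[0.0004,0,0],[0,0,0],-0.2],
    [[0.0004,0,0],[0,0,0],-0.2]
  ]
}}

```text
time: 8.1
tcp_pos: [490.8, -212.8, 79.6]
tool_rot: [-0.0, 0.191, 0.982, 0.0]
contact_force: [3.7, 0.3, -0.9]
grip_width: 46.8
```

{"method": "jog_arm", "body": {
  "commands": [
    [[0.0004,0,0],[0,0,0],-0.2],
    [[0.0004,0,0],[0,0,0],-0.2]
  ]
}}

```text
time: 8.3
tcp_pos: [490.7, -212.8, 79.7]
tool_rot: [0.001, 0.191, 0.982, -0.0]
contact_force: [7.8, -2.5, -4.3]
grip_width: 47.2
```

{"method": "jog_arm", "body": {
  "commands": [
    [[0.0004,0,0],[0,0,0],-0.2],
    [[0.0003,0,0],[0,0,0],-0.2]
  ]
}}

```text
time: 8.5
tcp_pos: [490.6, -212.7, 79.8]
tool_rot: [0.001, 0.191, 0.982, -0.0]
contact_force: [8.9, -2.8, -5.2]
grip_width: 47.2
```

The force jumped to about 9 N with no further motion, so the cover is at its stop after about 11 mm. I'll ease off the push and draw it straight up.

{"method": "jog_arm", "body": {
  "commands": [
    [[-0.0005,0,0],[0,0,0],-0.2],
    [[-0.0004,0,0],[0,0,0],-0.2],
    [[0,0,0],[0,0,0],-0.2]
  ]
}}

```text
time: 8.8
tcp_pos: [490.7, -212.8, 79.8]
tool_rot: [0.0, 0.191, 0.982, -0.0]
contact_force: [4.5, -1.7, -2.5]
grip_width: 46.8
```

{"method": "jog_arm", "body": {
  "commands": [
    [[0,0,-0.0005],[0,0,0],-0.2],
    [[0,0,-0.0005],[0,0,0],-0.2],
    [[0,0,-0.0005],[0,0,0],-0.2]
  ]
}}

```text
time: 9.1
tcp_pos: [490.4, -212.6, 80.8]
tool_rot: [0.0, 0.191, 0.982, -0.0]
contact_force: [5.7, -1.9, -6.1]
grip_width: 47.2
```

{"method": "jog_arm", "body": {
  "commands": [
    [[0,0,-0.0005],[0,0,0],-0.2],
    [[0,0,-0.0005],[0,0,0],-0.2],
    [[0,0,-0.0005],[0,0,0],-0.2]
  ]
}}

```text
time: 9.4
tcp_pos: [490.3, -212.5, 82.3]
tool_rot: [-0.0, 0.191, 0.982, 0.0]
contact_force: [5.4, -2.2, -6.7]
grip_width: 47.4
```

{"method": "jog_arm", "body": {
  "commands": [
    [[0,0,-0.001],[0,0,0],-0.2],
    [[0,0,-0.001],[0,0,0],-0.2]
  ]
}}

```text
time: 9.6
tcp_pos: [490.2, -212.4, 84.2]
tool_rot: [-0.0, 0.191, 0.982, 0.0]
contact_force: [5.7, -1.0, -6.3]
grip_width: 46.9
```

{"method": "jog_arm", "body": {
  "commands": [
    [[-0.0003,0,-0.001],[0,0,0],-0.2],
    [[-0.0002,0,-0.0015],[0,0,0],-0.2],
    [[0,0,-0.002],[0,0,0],-0.2]
  ]
}}

```text
time: 9.9
tcp_pos: [490.4, -212.5, 88.9]
tool_rot: [-0.001, 0.19, 0.982, 0.0]
contact_force: [2.7, -0.2, -5.7]
grip_width: 47.2
```

{"method": "jog_arm", "body": {
  "commands": [
    [[0,0,-0.002],[0,0,0],-0.2],
    [[0,0,-0.002],[0,0,0],-0.2],
    [[0,0,-0.002],[0,0,0],-0.2]
  ]
}}

```text
time: 10.2
tcp_pos: [490.5, -212.7, 95.4]
tool_rot: [-0.0, 0.19, 0.982, 0.0]
contact_force: [0.7, 0.1, -1.4]
grip_width: 46.7
```

{"method": "jog_arm", "body": {
  "commands": [
    [[0,0,-0.002],[0,0,0],-0.2],
    [[0,0,-0.002],[0,0,0],-0.2],
    [[0,0,-0.002],[0,0,0],-0.2],
    [[0,0,-0.002],[0,0,0],-0.2]
  ]
}}

```text
time: 10.6
tcp_pos: [490.8, -212.7, 103.3]
tool_rot: [-0.0, 0.191, 0.982, 0.0]
contact_force: [-0.9, 0.2, -1.3]
grip_width: 46.7
```

Only the cover's weight of about 1.3 N is left, so it is free. I'll lift it higher and look.

{"method": "jog_arm", "body": {
  "commands": [
    [[0,0,-0.006],[0,0,0],-0.2],
    [[0,0,-0.012],[0,0,0],-0.2],
    [[0,0,-0.018],[0,0,0],-0.2],
    [[0,0,-0.018],[0,0,0],-0.2],
    [[0,0,-0.012],[0,0,0],-0.2]
  ]
}}

```text
time: 11.1
tcp_pos: [491.2, -213.0, 171.2]
tool_rot: [0.001, 0.19, 0.982, -0.0]
contact_force: [0.0, -0.2, -1.7]
grip_width: 47.2
```

```bash
python3 look.py 4 170 85 310 215
```

```text
[ 491.2281201  -212.97320392  171.20107571] [ 9.25108079e-04  1.90479148e-01  9.81690758e-01 -3.05089459e-04] [ 0.01974767 -0.24880545 -1.6535107 ] [0.0090107  0.00239218 0.04999709] 47.15624557944409
```

View pics/c4.png

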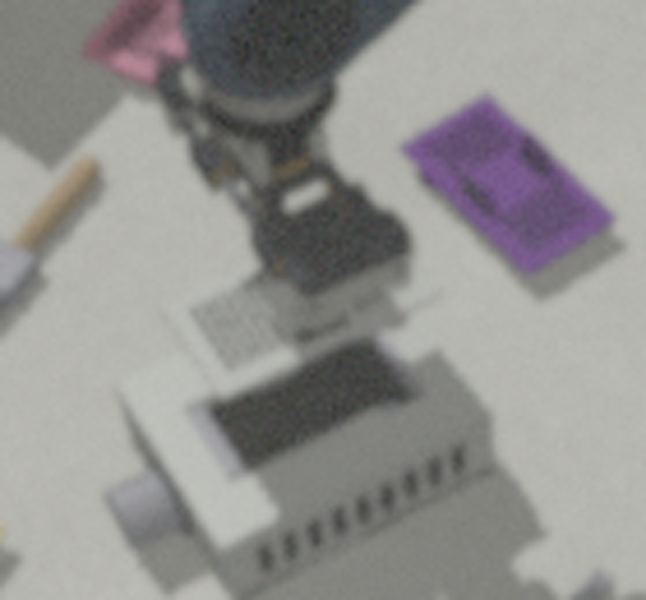

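{"method": "jog_arm", "body": {
  "commands": [
    [[0,0,0],[0,0,-4.1],-0.2],
    [[0,0,0],[0,0,-4.1],-0.2],
    [[0,0,0],[0,0,-4.0],-0.2],
    [[0.002,0.012,0],[0,0,0],-0.2],
    [[0.004,0.024,0],[0,0,0],-0.2]
  ]
}}

```text
time: 11.65
tcp_pos: [490.8, -176.1, 168.9]
tool_rot: [-0.0, 0.087, 0.996, -0.0]
contact_force: [-0.5, -0.2, -1.6]
grip_width: 47.1
```

{"method": "jog_arm", "body": {
  "commands": [
    [[0.006,0.034,0],[0,0,0],-0.2],
    [[0.006,0.034,0],[0,0,0],-0.2],
    [[0.006,0.034,0],[0,0,0],-0.2],
    [[0.006,0.034,0],[0,0,0],-0.2],
    [[0.006,0.034,0],[0,0,0],-0.2]
  ]
}}

```text
time: 12.15
tcp_pos: [489.7, -1.6, 169.1]
tool_rot: [-0.0, 0.086, 0.996, 0.0]
contact_force: [0.5, 0.8, -0.8]
grip_width: 46.8
```

{"method": "jog_arm", "body": {
  "commands": [
    [[0.006,0.034,0],[0,0,0],-0.2],
    [[0.006,0.034,0],[0,0,0],-0.2],
    [[0.006,0.034,0],[0,0,0],-0.2],
    [[0.006,0.034,0],[0,0,0],-0.2],
    [[0.006,0.034,0],[0,0,0],-0.2]
  ]
}}

```text
time: 12.65
tcp_pos: [488.7, 171.0, 169.1]
tool_rot: [-0.0, 0.086, 0.996, 0.0]
contact_force: [0.4, -0.2, -1.4]
grip_width: 47.4
```

{"method": "jog_arm", "body": {
  "commands": [
    [[0.004,0.02,0],[0,0,0],-0.2],
    [[0.002,0.008,0],[0,0,0],-0.2],
    [[0,0,0],[0,0,0],-0.2],
    [[0,0,0],[0,0,0],-0.2]
  ]
}}

```text
time: 13.05
tcp_pos: [488.1, 197.0, 169.1]
tool_rot: [-0.0, 0.086, 0.996, -0.0]
contact_force: [-0.2, -0.3, -0.8]
grip_width: 46.8
```

```bash
python3 look.py 5 255 140 435 325;python3 -c "
from h import *
cv2.imwrite('pics/top5.png',cv2.resize(capture('top')[130:270,150:330],None,fx=4,fy=4))"
```

```text
[488.14724479 197.01937619 169.05135545] [-1.44349089e-04  8.55158848e-02  9.96336783e-01 -1.62742829e-04] [-0.18092889 -0.32587123 -0.82492101] [ 0.06004957  0.02794278 -0.00708984] 46.805993362485864
```

View pics/c5.png

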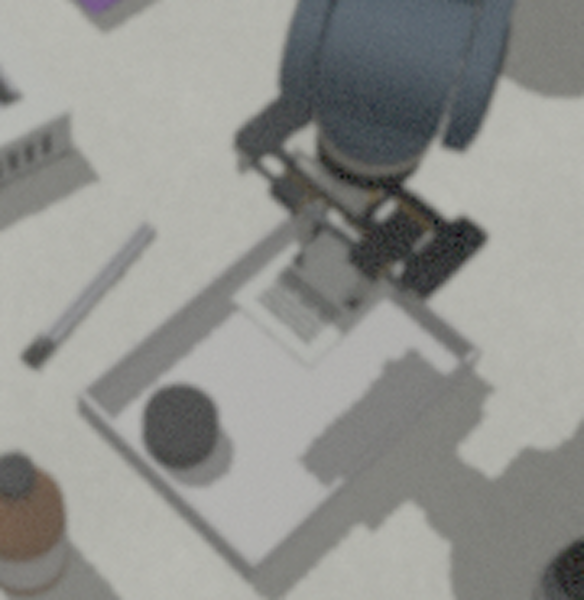

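View pics/top5.png

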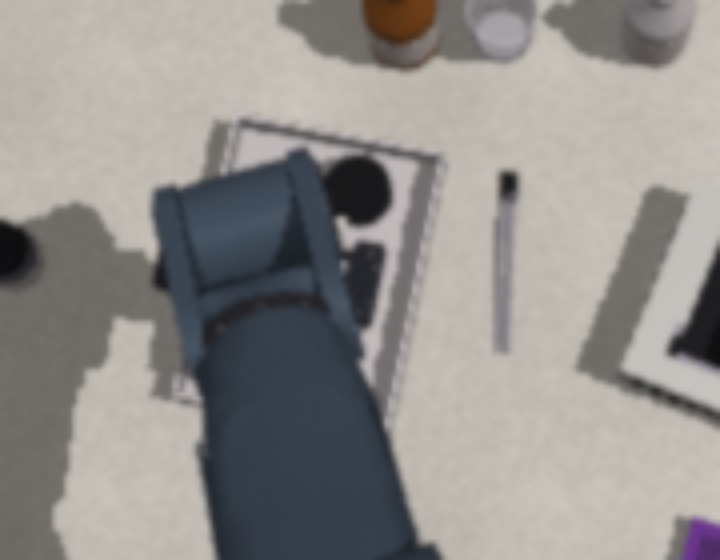

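{"method": "jog_arm", "body": {
  "commands": [
    [[-0.005,0.001,0.01],[0,0,0],-0.2],
    [[0,0,0.025],[0,0,0],-0.2],
    [[0,0,0.03],[0,0,0],-0.2],
    [[0,0,0.025],[0,0,0],-0.2],
    [[0,0,0],[0,0,0],-0.2]
  ]
}}

```text
time: 13.65
tcp_pos: [491.8, 196.6, 75.9]
tool_rot: [-0.003, 0.086, 0.996, -0.001]
contact_force: [0.2, 0.4, -0.6]
grip_width: 46.9
```

```bash
python3 look.py 6 255 140 435 325
```

```text
[491.82641261 196.62085317  75.89586149] [-0.00266116  0.08561004  0.99632459 -0.00107499] [ 0.16407922  0.40445698 -0.59727672] [ 0.02443673  0.02288089 -0.03014562] 46.9242779450364
```

View pics/c6.png

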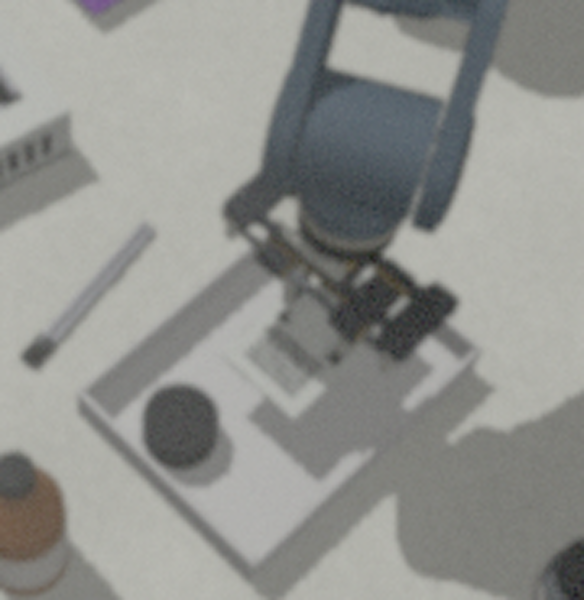

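{"method": "jog_arm", "body": {
  "commands": [
    [[0,0,0.012],[0,0,0],-0.2],
    [[0,0,0.012],[0,0,0],-0.2],
    [[0,0,0.008],[0,0,0],-0.2],
    [[0,0,0.002],[0,0,0],-0.2],
    [[0,0,0],[0,0,0],-0.2]
  ]
}}

```text
time: 14.2
tcp_pos: [493.4, 197.7, 44.9]
tool_rot: [-0.0, 0.085, 0.996, -0.0]
contact_force: [0.7, -0.7, -0.8]
grip_width: 47.2
```

{"method": "jog_arm", "body": {
  "commands": [
    [[0,0,0.001],[0,0,0],-0.2],
    [[0,0,0.001],[0,0,0],-0.2],
    [[0,0,0.0005],[0,0,0],-0.2]
  ]
}}

```text
time: 14.5
tcp_pos: [493.6, 197.8, 42.8]
tool_rot: [0.0, 0.085, 0.996, 0.0]
contact_force: [0.1, -0.2, -1.2]
grip_width: 47.4
```

{"method": "jog_arm", "body": {
  "commands": [
    [[0,0,0.002],[0,0,0],-0.2],
    [[0,0,0.002],[0,0,0],-0.2],
    [[0,0,0.002],[0,0,0],-0.2],
    [[0,0,0.001],[0,0,0],-0.2],
    [[0,0,0.0005],[0,0,0],-0.2]
  ]
}}

```text
time: 15.0
tcp_pos: [493.4, 197.7, 35.0]
tool_rot: [-0.0, 0.085, 0.996, -0.0]
contact_force: [-0.5, 0.3, -1.6]
grip_width: 47.1
```

{"method": "jog_arm", "body": {
  "commands": [
    [[0,0,0.0005],[0,0,0],-0.2],
    [[0,0,0.0005],[0,0,0],-0.2]
  ]
}}

```text
time: 15.2
tcp_pos: [493.5, 197.8, 34.1]
tool_rot: [0.0, 0.085, 0.996, 0.0]
contact_force: [0.2, -0.5, -1.4]
grip_width: 47.2
```

{"method": "jog_arm", "body": {
  "commands": [
    [[0,0,0.0005],[0,0,0],-0.2],
    [[0,0,0.0003],[0,0,0],-0.2]
  ]
}}

```text
time: 15.4
tcp_pos: [493.5, 197.8, 33.3]
tool_rot: [0.0, 0.085, 0.996, 0.0]
contact_force: [0.0, -0.3, -1.2]
grip_width: 47.2
```

{"method": "jog_arm", "body": {
  "commands": [
    [[0,0,0.0004],[0,0,0],-0.2],
    [[0,0,0.0003],[0,0,0],-0.2]
  ]
}}

```text
time: 15.6
tcp_pos: [493.8, 197.8, 32.8]
tool_rot: [0.0, 0.085, 0.996, 0.0]
contact_force: [0.9, -0.4, 0.5]
grip_width: 47.5
```

{"method": "jog_arm", "body": {
  "commands": [
    [[0,0,0.0003],[0,0,0],-0.2],
    [[0,0,0.0002],[0,0,0],-0.2]
  ]
}}

```text
time: 15.8
tcp_pos: [493.9, 197.8, 32.5]
tool_rot: [0.0, 0.085, 0.996, 0.0]
contact_force: [-0.2, -2.5, 6.6]
grip_width: 47.3
```

{"method": "jog_arm", "body": {
  "commands": [
    [[0,0,-0.0003],[0,0,0],-0.2],
    [[0,0,0],[0,0,0],0.05],
    [[0,0,0],[0,0,0],0.15],
    [[0,0,0],[0,0,0],0.25],
    [[0,0,0],[0,0,0],0.35]
  ]
}}

```text
time: 16.3
tcp_pos: [493.3, 197.8, 32.3]
tool_rot: [-0.0, 0.085, 0.996, -0.0]
contact_force: [-0.3, -0.2, 0.0]
grip_width: 60.9
```

{"method": "jog_arm", "body": {
  "commands": [
    [[0,0,0],[0,0,0],0.6],
    [[0,0,0],[0,0,0],0.9],
    [[0,0,0],[0,0,0],0.9],
    [[0,0,0],[0,0,0],0.9]
  ]
}}

```text
time: 16.7
tcp_pos: [493.4, 197.8, 32.4]
tool_rot: [-0.0, 0.085, 0.996, -0.0]
contact_force: [-0.3, -0.2, 0.4]
grip_width: 87.2
```

{"method": "jog_arm", "body": {
  "commands": [
    [[0,0,-0.002],[0,0,0],0.9],
    [[0,0,-0.01],[0,0,0],0.9],
    [[0,0,-0.03],[0,0,0],0.9],
    [[0,0,-0.04],[0,0,0],0.9],
    [[0,0,-0.04],[0,0,0],0.9]
  ]
}}

```text
time: 17.2
tcp_pos: [493.1, 197.7, 156.4]
tool_rot: [-0.0, 0.085, 0.996, -0.0]
contact_force: [0.6, 1.0, -0.1]
grip_width: 88.1
```

{"method": "jog_arm", "body": {
  "commands": [
    [[0.02,0,-0.03],[0,0,0],0.9],
    [[0.04,0,-0.02],[0,0,0],0.9],
    [[0.04,0,0],[0,0,0],0.9],
    [[0.04,0,0],[0,0,0],0.9],
    [[0,0,0],[0,0,0],0.9]
  ]
}}

```text
time: 17.7
tcp_pos: [352.0, 221.7, 205.2]
tool_rot: [-0.0, 0.084, 0.996, 0.0]
contact_force: [-0.0, -0.0, 0.2]
grip_width: 88.6
```

```bash
python3 look.py 7 170 140 435 325;python3 -c "
from h import *
cv2.imwrite('pics/top7.png',cv2.resize(capture('top')[130:270,150:400],None,fx=3.2,fy=3.2))"
```

```text
[351.98914767 221.65057964 205.16665904] [-2.51232444e-04  8.41354607e-02  9.96454294e-01  3.98377066e-05] [-0.02179187 -0.01614218  0.22618695] [-0.0150348  -0.00745817  0.00397437] 88.5554143021183
```

View pics/c7.png

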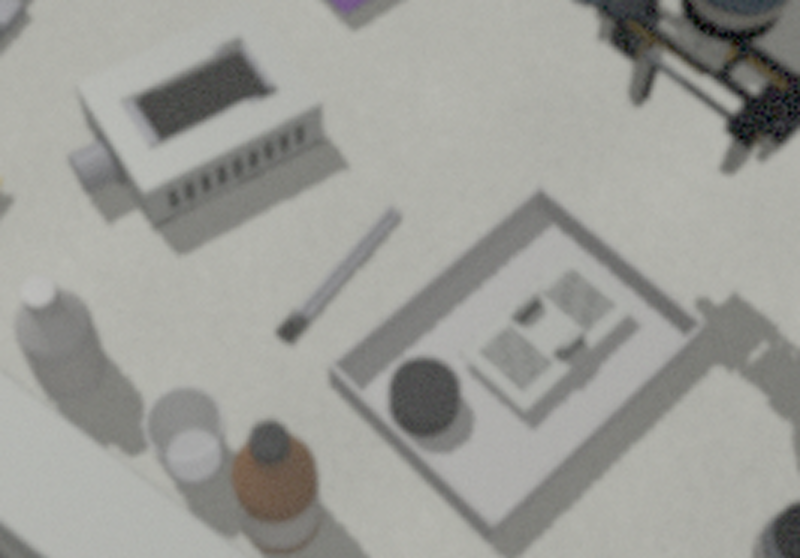

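View pics/top7.png

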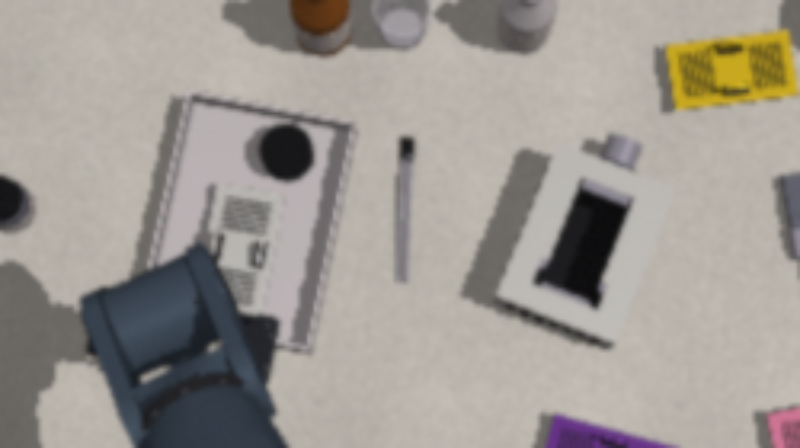

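The cover lies flat and upright on the tray floor (crop pixels around (545,345)), clear of the walls and the reel. The inlet is open, the other things are where they were, and the gripper is well clear. I'm handing it in.

```bash
python3 -c "
from cell import *
print(close_job())"
```

```text
the job is handed in; nothing more can be done
None
```

The cover is off the inlet and standing right way up on the tray floor, in the part away from the reel. I handed the job in at about 18 s of the 58 s allowed.

- **Squeeze and slide:** I squeezed both tabs home at 15 N, reading about 47 mm between the fingers against 48 mm nominal. I then slid the cover about 11 mm with roughly 3 N of drag. At the stop the push rose to about 9 N, and I eased it off.
- **Lift:** I drew it straight up with at most about 7 N of vertical pull, which fell to the cover's own weight once it was free.
- **Placing:** It touched down at about 7 N, and I let go gradually.

**Last checks:** Both camera views show the cover flat and clear of the walls and the reel. The reel, tongs, bottles, beaker and inlet look undisturbed in those views. The gripper is clear, and the force on it reads close to zero.

**Disagreements:**
- **Tray position:** The two cameras differed by about 10 mm on where the tray lies along its length. I chose the spot with enough margin to cover that.
- **First squeeze:** It showed about 7 N of vertical and 3 N of sideways force. I relieved this with a 0.5 to 0.7 mm shift before sliding.

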